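# Release a jar from the screw lid press

## Robot

A 7-joint arm with a two-finger parallel gripper is mounted at the origin on the work surface. World frame = base frame: x ahead of the robot, y to its left, z up, the work surface at z = 0. Lengths are in m, angles in rad, forces in N, time in s.
With the tool pointing down it reaches from about 0.425 to 0.825 m from the base axis. Payload 3.6 kg.
Tool frame: the origin (TCP) lies where the fingers leave the gripper's body, on its centre line; the fingertips stand 73 mm ahead of it and the grasp point (between the pads) lies 54 mm ahead of it; x points along the fingers, y is the direction in which the jaws open and shut, and the axes are right-handed (so a half turn about x gives the same grasp; the last joint's range is limited). The gripper opens to 85 mm and grips with 20 to 120 N. Pads are 22 mm wide; open, the fingers measure 114 mm over their backs; the gripper's body (76 mm by 85 mm) begins 54 mm behind the grasp point. The pads swing forward as they close: fully open they stand 13 mm farther back than shut.
Start: joints at [1.258, 0.615, -0.013, 1.423, 0.008, 1.103, -0.04], TCP at [0.184, -0.623, 0.304] pointing down, gripper open.
Joint ranges: [-3.12, 3.12], [-0.3, 2.06], [-1.34, 1.32], [0.26, 2.42], [-1.36, 4.5], [0.01, 1.98], [-2.84, 2.84]. Speed limits (rad/s): [2.79, 2.79, 3.14, 3.14, 3.14, 3.14, 3.14].

## Interface

Orientations are given as a unit quaternion [x, y, z, w].
In Python, from station import arm, snapshot, camera_info, ticket gives the robot as it stands. Calls block until the motion is done:
- arm.movep(position, orientation): joint-space move of the TCP to a pose.
- arm.line_to(position, velocity=0.15, ori=None): straight line of the TCP; ori=None keeps the orientation; velocity is the mean speed in m/s.
- arm.move_j(angles): joint-space move.
- arm.move_gripper(opening, effort=None): opening from 0.0 (shut) to 1.0 (fully open); effort is the grip in N (None keeps the last); returns when the fingers have stopped.
- arm.pause(seconds).
- arm.ik(position, orientation): joint angles nearest the present ones, or None.
- snapshot(name): name is "side" or "top" or "wrist"; returns the picture (420x560x3 uint8, blue, green, red); there is no depth.
- camera_info(name): a dict with "fx", "fy", "cx", "cy" (pixels), "R" (3x3) and "t" (3): a world point X has camera coordinates R X + t; the wrist camera has in their place "T_tool_cam" (4x4, takes a point from camera to tool coordinates, whose origin is the TCP and whose axes are the tool frame's). Camera axes: x right, y down, z forward; pixel columns grow to the right and rows downward; lengths in m; the calibration is good to about 2 mm. A picture is of the moment at which its call begins: read the wrist's pose just before it. camera_info takes no time and is no camera call.
A pose or a line that the arm cannot do raises arm.MotionError and nothing moves.
- ticket.finish_job(): hands the job in, once; it reports no verdict.
Readings, each from a call of its own:
- arm.read_time(): time.
- arm.read_joint_positions(): joint angles.
- arm.read_dq(): joint speeds.
- arm.read_effort(): joint torques, N m.
- arm.read_tool_pos(): TCP position.
- arm.read_eef_rot(): TCP orientation.
- arm.read_ft_force(): force on the tool from outside, world axes, zero at the start.
- arm.read_wrist_torque(): the same for the moment, N m.
- arm.read_opening(): opening from 0.0 (shut) to 1.0 (fully open).
Only numpy, scipy, OpenCV 4.12 (cv2) and the standard library are available. Lean on these libraries where they do the work, as an engineer would, in place of code of your own. Each camera call takes 0.05 s, during which the arm holds its last target.

## Task

The lid press on the market stall has finished closing a jar. Wind its handwheel anticlockwise all the way up to its stop while the jar's tray is still home, and only then draw the tray out by its handle to the end of its travel, so that the jar stands upright in its pocket on the tray, clear of the press. Do not tip the jar or shift the other jars, the cups or the carton.

Things in the scene. Friction and masses are not known exactly. Their poses are not given: they have to be found in the camera images.
- press: Fixed two-column screw press, grey base 170 x 220 x 14 mm. Origin: centre of its underside, on the screw axis; the tray comes out along its -x. Steel columns (20 mm thick) at y = +-88 mm carry a grey crosshead (50 mm along x, 216 mm along y, 145 to 175 mm above the table); on it nuts at the columns (to 185 mm) and a brass nut on the axis (38 mm across, to 187 mm).
- wheel (a joint): Turn of the handwheel in rad: 0 fully down, 7.5 fully up at the hard stop; grows anticlockwise seen from above (opening). Starts between 0 and 1. The screw lifts wheel, stem and pressing cap by 4.8 mm per rad (36 mm in all). Steady friction about 0.18 N m; stays where it is left.
- wheel_hub (a point): Centre of the level dark steel handwheel, mid-thickness, 215 mm above the table at joint wheel 0, rising with it. Rim 160 mm across its centre line, 12 mm thick; hub 30 mm across, 10 mm below to 20 mm above this point; three round spokes 10 mm thick at 0, 120, 240 degrees from this point's x axis, which turns with the wheel. Open between spokes: a closed finger can reach through and push a spoke.
- platen_rim (a point): Centre of the lower rim of the pressing cap, a downturned steel cup (82 mm outside, 72 mm inside, 12 mm deep) that rises with the screw without turning. At joint wheel 0 the rim is 79.5 mm above the table, around the top 10.5 mm of the jar's lid, so jar and tray cannot come out until it has risen.
- tray (a joint): Travel of the tray in m: 0 home under the cap, 0.12 fully out at its hard stop, along the press's -x. Friction about 3 N; stays where it is left.
- tray_handle (a point): Middle of the tray's handle, an upright steel staple: a level round bar 10 mm thick, 80 mm long along the press's y, its centre 75 mm above the table, on 10 mm posts at its ends that stand on the tray (tray's upper face 24 mm above the table; handle 160 mm in front of the screw axis when home). Free on both sides of the bar.
- tray_pocket (a point): Centre of the tray's jar pocket floor, 24 mm above the table; the pocket is a ring 68 mm inside and 6 mm high.
- jar: Amber glass jar with a plain brass-coloured lid and paper band, 62 mm across, 66 mm high, about 0.18 kg, standing loose in the tray's pocket. Origin: centre of its underside, z up.
- spare_jar: Bystander: a jar of the same kind standing on the table, 62 mm across, 66 mm high. Origin: centre of its underside.
- tall_jar: Bystander: taller jar, 68 mm across, 105 mm high. Origin: centre of its underside.
- cups: Bystander: stack of white paper cups standing on the table, 77 mm across, 120 mm high. Origin: centre of its underside.
- carton: Bystander: small cardboard carton 100 x 70 x 45 mm. Origin: centre of its underside.

How it is judged:
On the way, in this order (a step that is already met when the one before it is completed fails the run):
1. the handwheel is wound up to its stop, with the tray still home and the jar in its pocket (value of joint wheel above 7 rad and value of joint tray below 0.02 m and horizontal distance between jar and tray_pocket below 0.01 m and z of jar in the frame of tray_pocket below 0.005 m and angle between jar's own z axis and vertical below 0.1 rad), for 0.2 s.
2. the tray is drawn fully out (value of joint tray above 0.11 m), for 0.2 s.
At the end, for the whole second after the job is handed in: The wheel is at or within 0.5 rad of its upper stop, the tray within 10 mm of fully out, and the jar at rest upright (within 0.1 rad) in the tray's pocket (within 10 mm of its centre, within 5 mm of its floor) (value of joint wheel above 7 rad and value of joint tray above 0.11 m and horizontal distance between jar and tray_pocket below 0.01 m and z of jar in the frame of tray_pocket below 0.005 m and angle between jar's own z axis and vertical below 0.1 rad and linear speed of jar below 0.02 m/s); the robot touches nothing.
It fails at once if the jar is tipped (angle between jar's own z axis and vertical above 0.35 rad).
It fails at once if a bystander (other jars, cups, carton) is shifted by more than 20 mm (distance of any of spare_jar, tall_jar, cups, carton from where it was at the start of the episode above 0.02 m).
It also fails if it takes over 58 s, if anything falls off the work surface, if the arm or the gripper's body presses on something with over 40 N, if the wrist force passes 120 N, or if a joint passes its speed limit or range.

## Working session

There is one attempt and no reset: what is moved stays moved. The work goes in short steps, each a Python script; the robot and the scene stay as the last script left them, time stands still between calls to the robot, and variables do not carry over. Pictures are saved under pics/ and viewed, and the job is handed in when it is done.

```bash
ls; mkdir -p pics
python3 - <<'E'
from station import arm, snapshot, camera_info
import cv2,numpy as np
for n in ["side","top","wrist"]:
    cv2.imwrite(f"pics/{n}0.png",snapshot(n))
    i=camera_info(n); print(n,{k:np.round(v,4).tolist() for k,v in i.items()})
print(arm.read_time(),arm.read_tool_pos(),arm.read_eef_rot())
E
```

```text
pics
side {'fx': 494.8355, 'fy': 494.8355, 'cx': 270.1791, 'cy': 207.2922, 'R': [[-0.7579, -0.6524, -0.0031], [-0.4144, 0.4851, -0.77], [0.5039, -0.5823, -0.638]], 't': [0.4497, 0.3345, 1.174]}
top {'fx': 455.8705, 'fy': 455.8705, 'cx': 279.1378, 'cy': 206.134, 'R': [[0.0066, -1.0, 0.0003], [-0.9772, -0.0065, -0.2121], [0.2121, 0.0011, -0.9772]], 't': [0.0025, 0.617, 1.3882]}
wrist {'fx': 360.073, 'fy': 360.073, 'cx': 284.3718, 'cy': 208.67, 'T_tool_cam': [[-0.0003, -0.2662, 0.9639, -0.0693], [1.0, 0.0003, 0.0004, 0.0003], [-0.0004, 0.9639, 0.2662, -0.0684], [0.0, 0.0, 0.0, 1.0]]}
0.15 [ 0.18377596 -0.62302508  0.30300881] [-0.69974175 -0.10176741  0.69994833 -0.10038532]
```

View pics/side0.png

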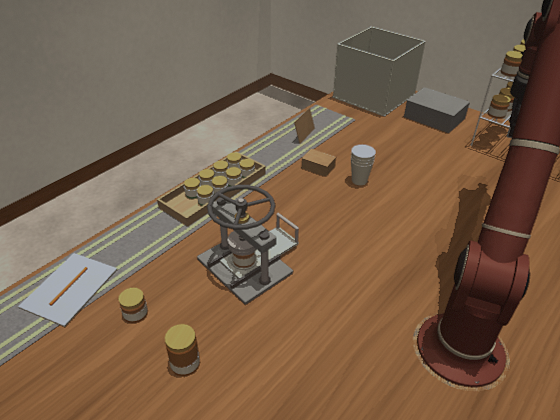

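View pics/top0.png

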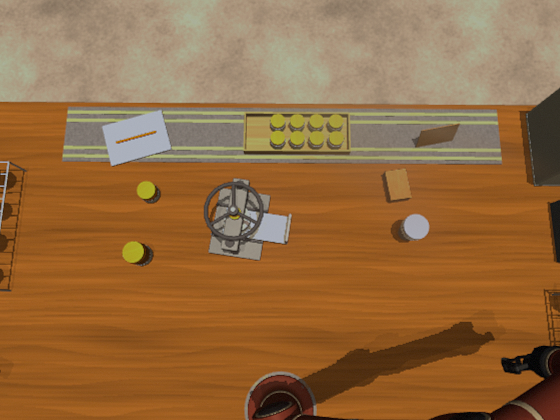

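View pics/wrist0.png

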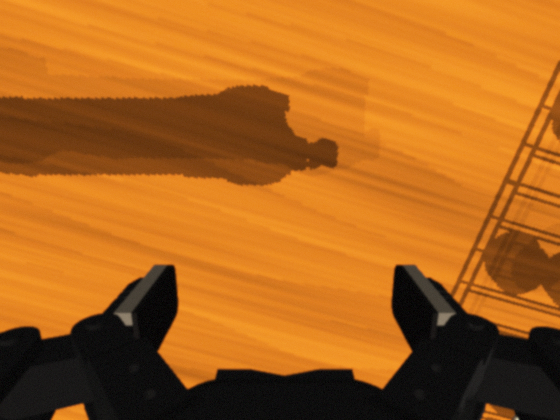

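Side: the press is at about (243,245) px, with the handle at (288,230). Top: the wheel is at (234,211) and the tray points right, toward world -y. I'll zoom in for pixel measurements.

Run:
```python
import cv2
t=cv2.imread("pics/top0.png")[165:275,185:315]; s=cv2.imread("pics/side0.png")[175:305,185:315]
cv2.imwrite("pics/topz.png",cv2.resize(t,None,fx=6,fy=5.45*1.1009,interpolation=cv2.INTER_CUBIC)[:600])
cv2.imwrite("pics/sidez.png",cv2.resize(s,(600,600),interpolation=cv2.INTER_CUBIC))
```

```text
(no output)
```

View pics/topz.png

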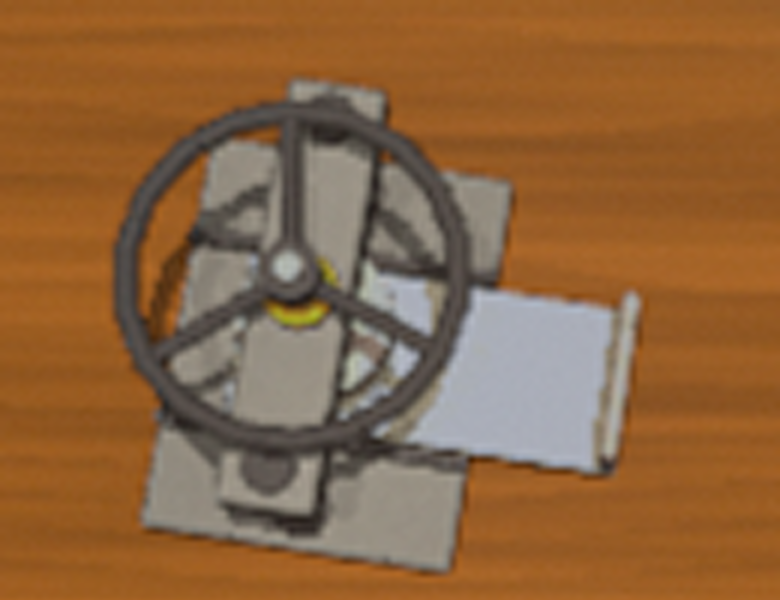

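View pics/sidez.png

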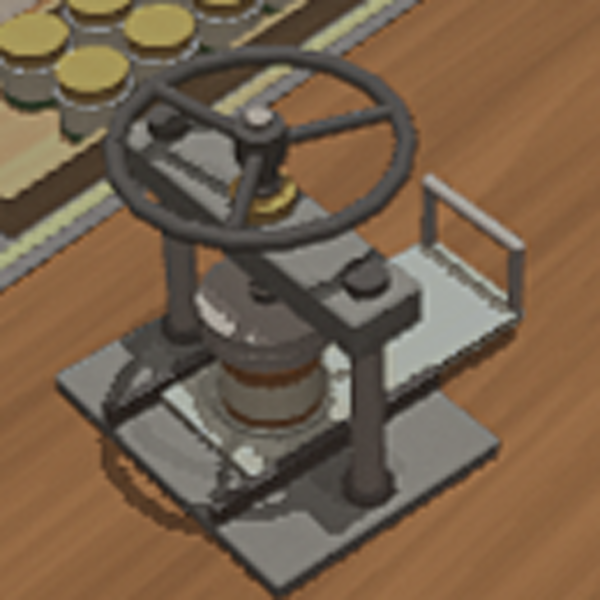

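```bash
cat > h.py <<'E'
import numpy as np
from station import camera_info
def cast(cam,uv,z):
    i=camera_info(cam);R=np.array(i["R"]);t=np.array(i["t"])
    d=R.T@np.array([(uv[0]-i["cx"])/i["fx"],(uv[1]-i["cy"])/i["fy"],1]);c=-R.T@t
    return c+d*(z-c[2])/d[2]
def ray(cam,uv):
    i=camera_info(cam);R=np.array(i["R"]);t=np.array(i["t"])
    d=R.T@np.array([(uv[0]-i["cx"])/i["fx"],(uv[1]-i["cy"])/i["fy"],1]);return -R.T@t,d/np.linalg.norm(d)
def tri(a,b):
    c1,d1=ray("top",a);c2,d2=ray("side",b)
    A=np.array([d1,-d2]).T;s=np.linalg.lstsq(A,c2-c1,rcond=None)[0]
    p,q=c1+s[0]*d1,c2+s[1]*d2;return (p+q)/2,np.linalg.norm(p-q)
tz=lambda u,v:(185+(u+.5)/6-.5,165+(v+.5)/6-.5)
k=600/130
sz=lambda u,v:(185+(u+.5)/k-.5,175+(v+.5)/k-.5)
E
python3 - <<'E'
from h import *
np.set_printoptions(precision=4,suppress=True)
for n,z,a,b in [("hubtop",.2375,(288,262),(259,112)),("h1",.079,(632,296),(428,182)),("h2",.079,(609,462),(521,245)),("BL",.014,(143,527),None),("BR",.014,(447,570),(497,445)),("TR",.014,(512,182),None)]:
    print(n,cast("top",tz(*a),z),cast("side",sz(*b),z) if b else "",tri(tz(*a),sz(*b)) if b else "")
print("TL s",cast("side",sz(58,382),.014),"BL s",cast("side",sz(282,590),.014))
print("rim top",cast("top",tz(292.5,275),.2175), cast("side",sz(261,145),.2175))
for p in [(292,125),(150,358),(430,345)]: print(cast("top",tz(*p),.2175))
E
```

```text
hubtop [0.5729 0.1369 0.2375] [0.5736 0.1343 0.2375] (array([0.572 , 0.1364, 0.2397]), np.float64(0.0008137268495040731))
h1 [ 0.5893 -0.0275  0.079 ] [ 0.5858 -0.0234  0.079 ] (array([ 0.59  , -0.0278,  0.0739]), np.float64(0.000811893757946022))
h2 [ 0.5016 -0.0157  0.079 ] [ 0.5049 -0.0149  0.079 ] (array([ 0.5028, -0.0149,  0.0798]), np.float64(0.003232545222910244))
BL [0.4735 0.2345 0.014 ]  
BR [0.4515 0.0702 0.014 ] [0.4495 0.0747 0.014 ] (array([0.4522, 0.0706, 0.0087]), np.float64(0.0005958374663249927))
TR [0.6663 0.0376 0.014 ]  
TL s [0.6849 0.2077 0.014 ] BL s [0.4718 0.237  0.014 ]
rim top [0.5708 0.1367 0.2175] [0.5708 0.1368 0.2175]
[0.6443 0.139  0.2175]
[0.5304 0.2027 0.2175]
[0.5375 0.0709 0.2175]
```

```bash
cat >> h.py <<'E'
from scipy.spatial.transform import Rotation as Rn
C=np.array([.5707,.1367]); out=np.array([-.155,-.988]); out/=np.linalg.norm(out)
def quat(s):
    y=np.array([*(s*out),0]);x=np.array([0,0,-1.]);return Rn.from_matrix(np.array([x,y,np.cross(x,y)]).T).as_quat()
def P(a,z,r=.048): a=np.deg2rad(a);return [C[0]+r*np.cos(a),C[1]+r*np.sin(a),z]
E
python3 - <<'E'
from h import *
from station import arm
np.set_printoptions(precision=3,suppress=True)
for s in (1,-1):
    for a in (182,272,2,92): print(s,a,arm.ik(P(a,.30),quat(s)))
    print(arm.ik(P(182,.40),quat(s)))
    h=np.array([.546,-.0215]); 
    for d in (0,.12): print(arm.ik([*(h+d*out),.129],quat(s)))
E
```

```text
1 182 [-0.087  0.463 -0.307  1.744  0.165  0.96  -2.184]
1 272 [-0.044  0.516 -0.232  1.637  0.135  1.004 -2.045]
1 2 [-0.124  0.601 -0.225  1.475  0.143  1.082 -2.104]
1 92 [-0.162  0.552 -0.305  1.581  0.184  1.037 -2.245]
[ 0.045  0.395 -0.502  1.579  0.199  1.219 -2.22 ]
[-0.046  0.693  0.07   1.9   -0.085  0.552 -1.646]
[ 0.186  0.692  0.051  1.902 -0.063  0.55  -1.447]
-1 182 [ 0.35   0.654 -1.072  1.731  0.627  1.144  0.504]
-1 272 [ 0.305  0.628 -0.834  1.626  0.506  1.116  0.754]
-1 2 [ 0.205  0.723 -0.858  1.463  0.564  1.214  0.688]
-1 92 [ 0.228  0.744 -1.063  1.568  0.676  1.238  0.463]
[ 0.4    0.581 -1.178  1.569  0.545  1.361  0.579]
[ 0.413  0.786 -0.667  1.885  0.718  0.727  0.742]
[ 0.604  0.77  -0.616  1.888  0.673  0.701  1.002]
```

Run:
```python
from h import *
from station import arm,snapshot
import cv2
np.set_printoptions(precision=3,suppress=True)
q=quat(1)
arm.move_gripper(0.0)
arm.movep(P(182,.38),q)
print(arm.read_time(),arm.read_joint_positions(),arm.read_tool_pos(),arm.read_ft_force())
i=snapshot("side");cv2.imwrite("pics/s1.png",i);cv2.imwrite("pics/t1.png",snapshot("top"))
arm.line_to(P(182,.30),.15)
arm.line_to(P(182,.270),.08)
print(arm.read_time(),arm.read_joint_positions(),arm.read_tool_pos(),arm.read_ft_force())
i=snapshot("side")[120:320,150:400];cv2.imwrite("pics/s2.png",cv2.resize(i,(750,600)))
```

```text
3.85 [ 0.022  0.405 -0.464  1.615  0.194  1.167 -2.214] [0.523 0.134 0.38 ] [-0.094 -0.127  0.515]
5.1583 [-0.007  0.513 -0.431  1.78   0.264  0.906 -2.28 ] [0.523 0.135 0.27 ] [-0.233 -0.096  0.147]
```

View pics/s2.png

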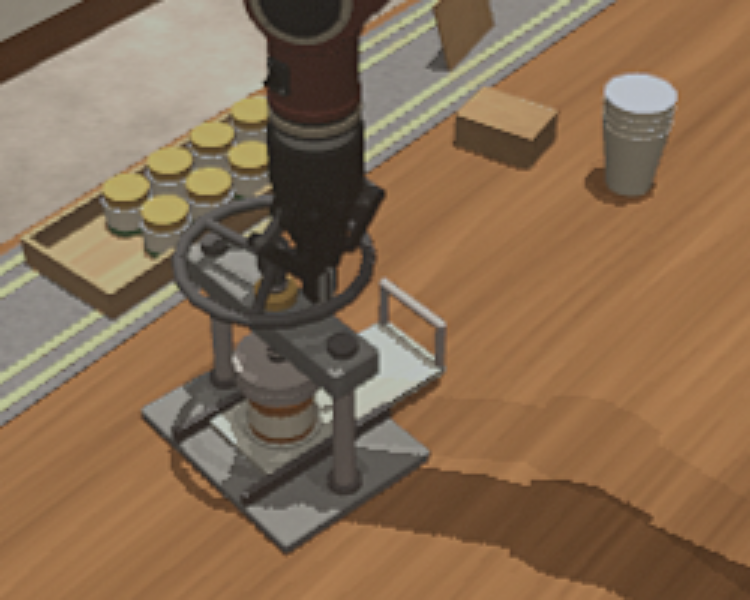

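The finger, at about (322,290) px, is through the wheel between two spokes. Next I'll start pushing and watch the force.

```bash
cat >> h.py <<'E'
def go(a0,a1,step,v,lim,z0=.270):
    from station import arm
    a=a0
    while a<a1-1e-6:
        a=min(a+step,a1); arm.line_to(P(a,z0+.0046*np.deg2rad(a-200)*(a>200)),v)
        f=arm.read_ft_force();th=np.deg2rad(a);ft=-f[0]*np.sin(th)+f[1]*np.cos(th)
        print(a,round(arm.read_time(),2),"ft %.1f fr %.1f fz %.1f"%(ft,f[0]*np.cos(th)+f[1]*np.sin(th),f[2]))
        if np.linalg.norm(f)>lim: print("LIM");break
    return a
E
python3 - <<'E'
from h import *
from station import snapshot
import cv2
go(182,270,11,.1,20)
i=snapshot("side")[120:320,150:400];cv2.imwrite("pics/s3.png",cv2.resize(i,(750,600)))
E
```

```text
193 5.46 ft -0.4 fr -0.5 fz -0.2
204 5.71 ft -0.2 fr -0.7 fz -0.2
215 5.96 ft -0.2 fr -0.1 fz 0.5
226 6.21 ft 0.1 fr -0.7 fz 0.2
237 6.46 ft -1.8 fr -0.3 fz -0.8
248 6.71 ft -2.0 fr -0.3 fz -0.4
259 6.96 ft -3.4 fr -2.6 fz -0.0
270 7.21 ft -2.8 fr -1.4 fz 0.3
```

View pics/s3.png

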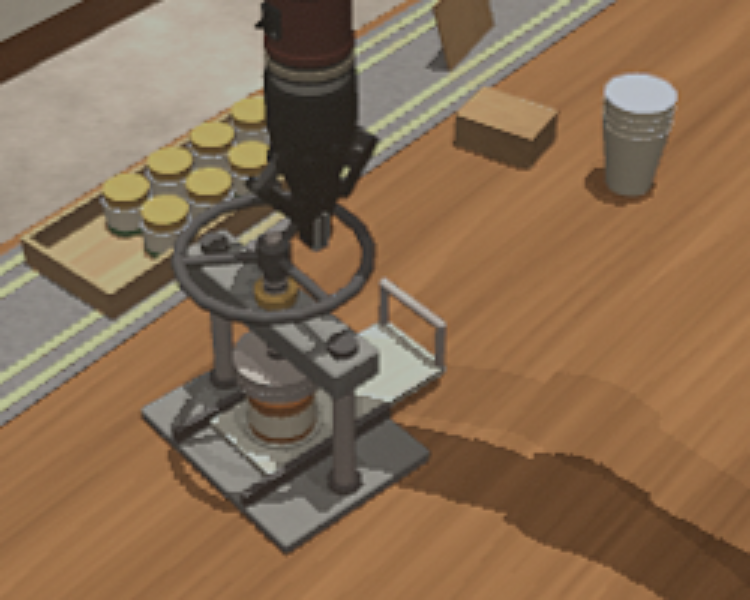

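The wheel is turning with about 3 N of push. I'll continue.

Run:
```python
from h import *
from station import snapshot,arm
import cv2
a=go(270,585,15,.1,20)
a=go(a,640,3,.04,16) if a==585 else a
print(a,arm.read_time(),arm.read_tool_pos(),arm.read_ft_force())
i=snapshot("side")[120:320,150:400];cv2.imwrite("pics/s4.png",cv2.resize(i,(750,600)))
```

```text
285 7.53 ft -2.1 fr -0.6 fz -0.8
300 7.81 ft -2.5 fr -1.6 fz -1.9
315 8.08 ft -1.7 fr -0.7 fz -0.7
330 8.36 ft -2.4 fr -0.5 fz -0.1
345 8.63 ft -2.6 fr -1.4 fz 0.2
360 8.91 ft -2.4 fr -1.8 fz -0.5
375 9.18 ft -2.8 fr -0.1 fz -1.3
390 9.46 ft -1.6 fr -0.6 fz -0.5
405 9.73 ft -2.2 fr -1.3 fz 0.4
420 10.01 ft -2.3 fr 0.4 fz 1.2
435 10.28 ft -2.6 fr -0.3 fz 0.8
450 10.56 ft -3.5 fr -0.6 fz 1.9
465 10.83 ft -2.4 fr -0.0 fz 2.0
480 11.11 ft -2.1 fr 0.7 fz 1.3
495 11.38 ft -2.4 fr 0.1 fz 0.8
510 11.66 ft -1.7 fr -0.0 fz 1.5
525 11.93 ft -2.6 fr -0.2 fz 0.2
540 12.21 ft -2.1 fr -0.8 fz 0.7
555 12.48 ft -1.6 fr -0.2 fz 1.0
570 12.76 ft -1.7 fr 0.2 fz 0.0
585 13.03 ft -0.7 fr -0.3 fz -0.2
588 13.28 ft -4.2 fr 0.1 fz -1.7
591 13.53 ft -4.2 fr -1.7 fz -1.3
594 13.78 ft -3.7 fr -0.9 fz -0.9
597 14.03 ft -4.0 fr -1.2 fz -1.3
600 14.28 ft -4.1 fr -1.1 fz -0.4
603 14.53 ft -4.0 fr -1.1 fz -1.6
606 14.78 ft -3.7 fr -1.4 fz -1.4
609 15.03 ft -4.8 fr -2.2 fz 0.1
612 15.28 ft -5.0 fr -2.3 fz 0.2
615 15.53 ft -6.0 fr -1.4 fz 1.0
618 15.78 ft -10.1 fr -2.6 fz 4.0
621 16.03 ft -15.8 fr -2.1 fz 4.3
LIM
621 16.0333 [0.55827227 0.09099028 0.30335206] [-15.26361761   4.5074846    4.31599317]
```

View pics/s4.png

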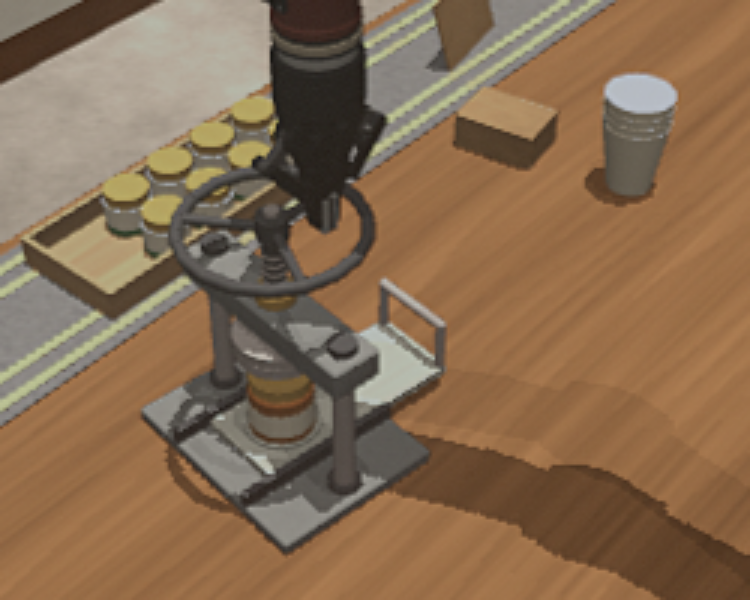

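The force rises where I predicted the stop. I'll hold, back off, lift, and check the wheel from above.

Run:
```python
from h import *
from station import snapshot,arm
import cv2
arm.pause(.3)
z=arm.read_tool_pos()[2]
arm.line_to(P(600,z),.08)
arm.line_to(P(600,.40),.2)
h=np.array([.546,-.0215])
arm.move_gripper(.6)
arm.movep([*h,.30],quat(1))
print(arm.read_time(),arm.read_ft_force(),arm.read_tool_pos())
cv2.imwrite("pics/t5f.png",snapshot("top"))
cv2.imwrite("pics/s5f.png",snapshot("side"))
w=snapshot("wrist");cv2.imwrite("pics/w5.png",w)
t=cv2.imread("pics/t5f.png")[165:265,185:315]
cv2.imwrite("pics/t5.png",cv2.resize(t,(780,600),interpolation=cv2.INTER_CUBIC))
i=cv2.imread("pics/s5f.png")[175:305,185:315];cv2.imwrite("pics/s5.png",cv2.resize(i,(600,600),interpolation=cv2.INTER_CUBIC))
```

```text
18.5833 [0.66376942 1.08310915 1.29013144] [ 0.54674943 -0.01978321  0.30101928]
```

View pics/t5.png

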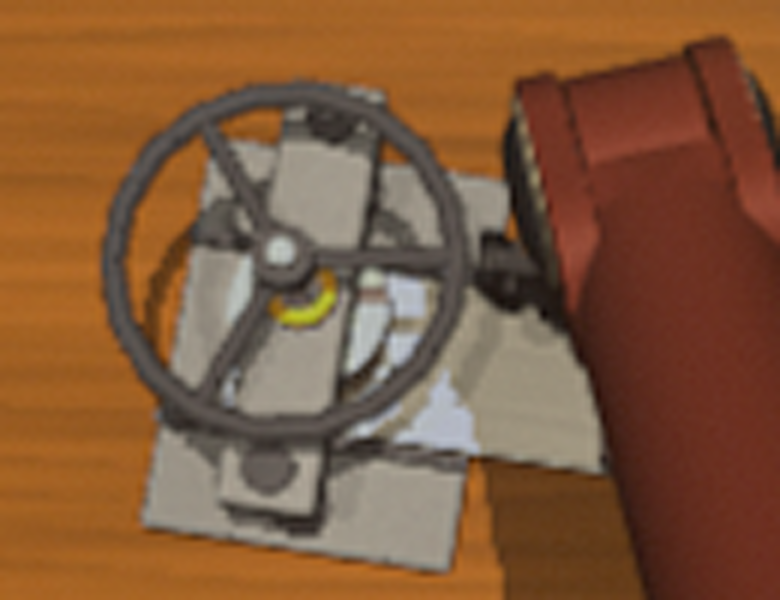

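View pics/s5.png

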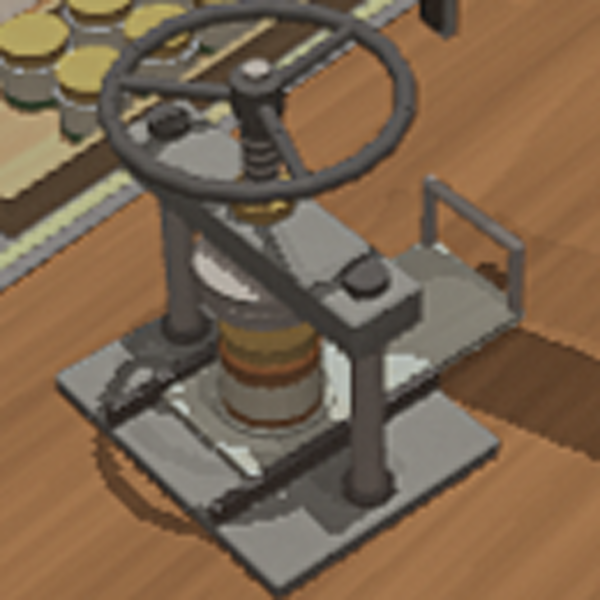

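View pics/w5.png

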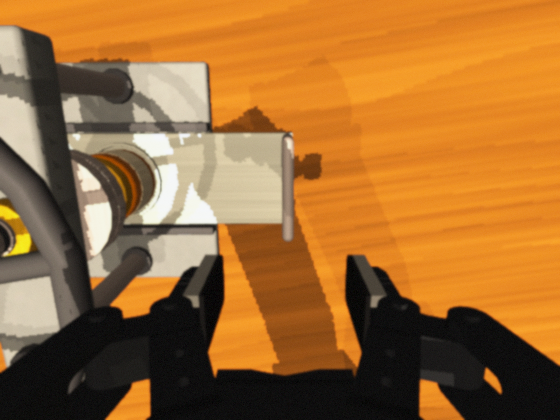

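The hub has risen, the spokes sit at about 30° (the stop predicts 30.8°), and the tray is still home. In the wrist view the bar, at u≈288 and v 135–240, is centred between the fingers and aligned with them. I'll cross-check the numbers, then descend.

Run:
```python
from h import *
from station import snapshot,arm
import cv2
np.set_printoptions(precision=4,suppress=True)
print("hubtop",tri(tz(281,250),sz(257,68)),"expect z .271")
i=camera_info("wrist");T=np.array(i["T_tool_cam"]);R=Rn.from_quat(arm.read_eef_rot()).as_matrix();p=np.array(arm.read_tool_pos())
c=p+R@T[:3,3];M=[]
for u,v in [(288,137),(288,238)]:
    d=R@T[:3,:3]@np.array([(u-i["cx"])/i["fx"],(v-i["cy"])/i["fy"],1]); M.append(c+d*(.077-c[2])/d[2])
M=np.array(M);print(M,M.mean(0),np.linalg.norm(M[0]-M[1]))
h=np.array([.546,-.0205]);q=quat(1)
arm.line_to([*h,.20],.15,q); arm.line_to([*h,.131],.08)
print(arm.read_time(),arm.read_ft_force())
arm.move_gripper(0.0,20)
print(arm.read_time(),arm.read_opening(),arm.read_ft_force(),arm.read_tool_pos())
f=snapshot("side")[120:320,150:400];cv2.imwrite("pics/s6.png",cv2.resize(f,(750,600)))
```

```text
hubtop (array([0.5713, 0.1366, 0.2701]), np.float64(0.00048162102386745863)) expect z .271
[[ 0.5939 -0.0282  0.077 ]
 [ 0.5088 -0.0155  0.077 ]] [ 0.5513 -0.0218  0.077 ] 0.08602270614493476
20.5583 [-0.127  -0.1569  0.985 ]
21.0083 0.10509570942745228 [0.4415 0.0135 2.5366] [ 0.5462 -0.0204  0.1314]
```

View pics/s6.png

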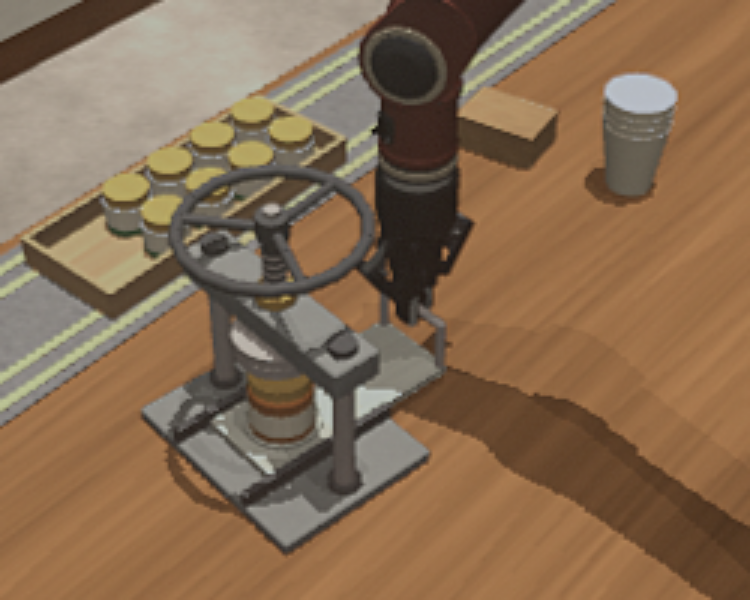

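The hub height confirms the stop: 0.2701 m measured against 0.271 m. The bar is gripped (opening ≈ 9 mm), so I'll pull gently.

Run:
```python
from h import *
from station import snapshot,arm
import cv2
np.set_printoptions(precision=3,suppress=True)
p0=np.array(arm.read_tool_pos())[:2];h=np.array([.546,-.0205])
d=0
for d in [.01,.04,.08,.108,.112,.115,.117,.119,.121,.123]:
    arm.line_to([*(h+d*out),.131],.05 if d<.11 else .03)
    f=np.array(arm.read_ft_force());print(d,arm.read_time(),f,np.dot(np.array(arm.read_tool_pos())[:2]-p0,out))
    if f[:2]@out<-14 : break
arm.pause(.3)
w=snapshot("side")[120:320,150:400];cv2.imwrite("pics/s7.png",cv2.resize(w,(750,600)))
```

```text
0.01 21.4083 [0.266 0.965 4.599] 0.010307719289669967
0.04 22.1583 [-0.456  1.057  5.62 ] 0.04239992619229798
0.08 23.1083 [1.031 0.263 6.168] 0.0824057938027284
0.108 23.8167 [ 2.76  -0.291  5.261] 0.11099668303485247
0.112 24.1 [3.468 0.86  4.458] 0.11418065831227876
0.115 24.35 [4.233 1.892 4.388] 0.11673905887985837
0.117 24.6 [3.765 1.549 5.61 ] 0.1183169358018933
0.119 24.85 [5.026 1.996 4.224] 0.11989535644788234
0.121 25.1 [4.708 3.121 4.865] 0.12011548816481189
0.123 25.35 [4.894 6.459 4.084] 0.12029143653980502
```

View pics/s7.png

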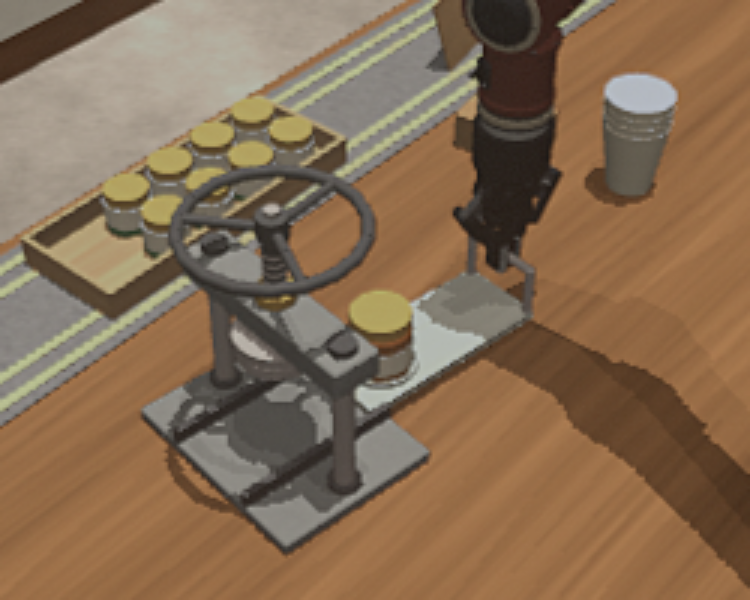

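The tray met its stop at 0.120 m with the jar upright. I'll release, lift and check.

Run:
```python
from h import *
from station import snapshot,arm
import cv2
np.set_printoptions(precision=4,suppress=True)
h=np.array([.546,-.0205])
arm.line_to([*(h+.1205*out),.131],.03)
arm.move_gripper(.45)
b=(h+.1205*out)
arm.line_to([*b,.20],.06); arm.line_to([*b,.34],.2)
arm.movep([.45,-.36,.36],quat(1))
arm.pause(.5)
print(arm.read_time(),arm.read_ft_force())
t=snapshot("top");s=snapshot("side");cv2.imwrite("pics/t8f.png",t);cv2.imwrite("pics/s8f.png",s)
cv2.imwrite("pics/t8.png",cv2.resize(t[165:275,200:340],(763,600),interpolation=cv2.INTER_CUBIC))
cv2.imwrite("pics/s8.png",cv2.resize(s[150:300,185:345],(640,600),interpolation=cv2.INTER_CUBIC))
# bystander change vs start
for n,im in(("top",t),("side",s)):
    d=cv2.absdiff(cv2.imread(f"pics/{n}0.png"),im).max(2)
    boxes={"top":[(spare:=(130,175,165,205)),(120,238,152,268),(384,165,412,202)],"side":[(115,285,150,325),(160,322,205,375),(300,148,338,175),(345,142,380,188)]}[n]
    for x0,y0,x1,y1 in boxes: print(n,(x0,y0),(d[y0:y1,x0:x1]>40).sum())
```

```text
29.925 [ 0.7056 -0.331  -0.4336]
top (130, 175) 0
top (120, 238) 0
top (384, 165) 0
side (115, 285) 0
side (160, 322) 0
side (300, 148) 0
side (345, 142) 0
```

View pics/t8.png

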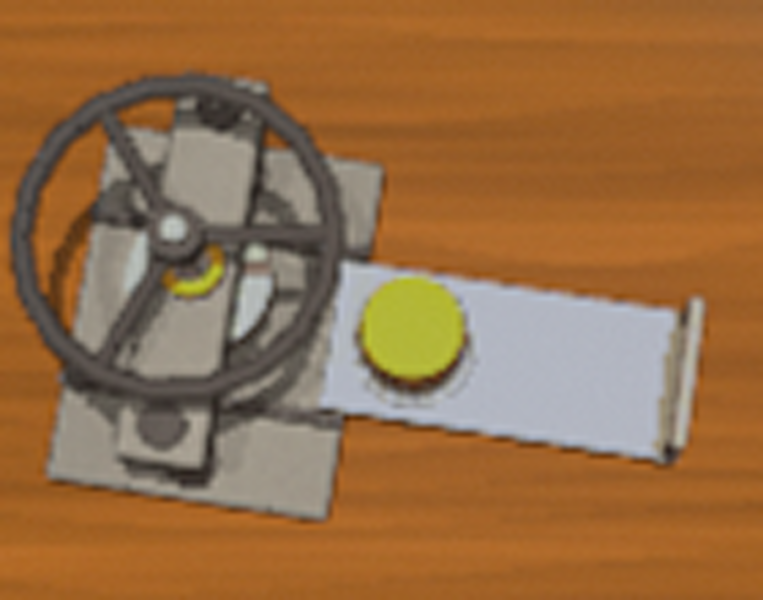

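View pics/s8.png

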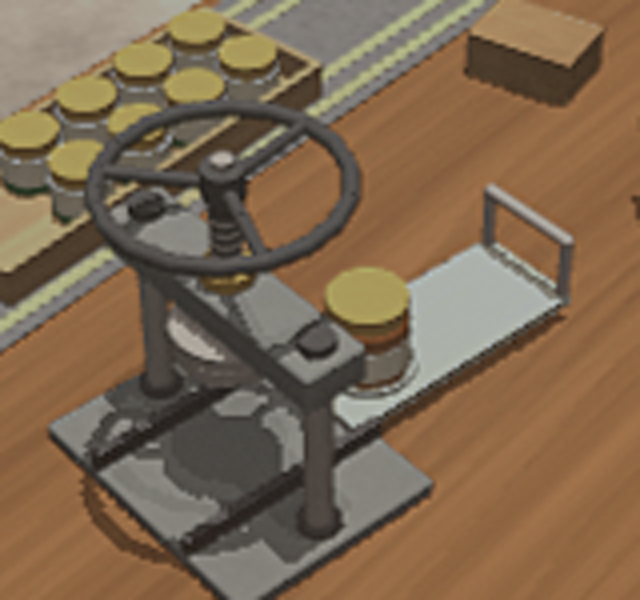

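Run:
```python
from h import *
from station import ticket
k=5.45;f=lambda u,v:(200+(u+.5)/k-.5,165+(v+.5)/k-.5)
j=cast("top",f(412,327),.090)[:2];e=(cast("top",f(698,302),.079)+cast("top",f(680,448),.079))[:2]/2
print("jar",(j-C)@out,"perp",np.cross(out,j-C),"exp .12; handle",(e-C)@out,"exp .28")
```

```text
jar 0.11953329815651416 perp 0.0008271225301367986 exp .12; handle 0.28023341289393777 exp .28<stdin>:5: DeprecationWarning: Arrays of 2-dimensional vectors are deprecated. Use arrays of 3-dimensional vectors instead. (deprecated in NumPy 2.0)
```

```bash
python3 -c "
from station import ticket
print(ticket.finish_job())"
```

```text
the job is handed in; nothing more can be done
None
```

I wound the handwheel up to its stop with the tray still home, then drew the tray fully out. The job went in at about 30 s of the 58 s allowed; it returned no verdict.

- **Wheel:** I pushed one spoke anticlockwise with the closed fingers until the force climbed to about 16 N. The hub top then measured 0.270 m high (0.271 m expected at the stop), and the spokes stood at about 30° (30.8° expected).
- **Tray:** I gripped the handle at 20 N and pulled until it stopped at 0.120 m. From the top camera, the handle is 0.280 m from the screw axis (0.280 m expected).
- **Jar:** It stands upright in the pocket, 0.1195 m out against 0.120 m expected and 0.8 mm off to the side.
- **Bystanders:** There was no pixel change beyond my threshold at the other jars, the cups or the carton compared with the start pictures.
- **Robot:** It is clear of everything, and the wrist force reads under 1 N.

The only disagreement was the middle of the handle: the wrist camera put it about 5 mm farther along the bar than the top and side views did. That did not affect the grasp.

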